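# Line up painted plaques under the curing lamp

## Robot

A 6-joint arm with a two-finger parallel gripper is mounted at the origin on the work surface. World frame = base frame: x ahead of the robot, y to its left, z up, the work surface at z = 0. Lengths are in m, angles in degrees, forces in N, time in s.
With the tool pointing down it reaches from about 0.35 to 0.875 m from the base axis. Payload 4.2 kg.
Tool frame: the origin (TCP) lies midway between the tips of the shut fingers; the grasp point (between the pads) lies 19 mm behind it; z points along the fingers, y is the line along which they close (so a half turn about z gives the same grasp; the last joint's range is limited). The gripper opens to 87 mm and grips with 3 to 60 N. Pads are 19 mm wide; open, the fingers measure 117 mm over their backs; the gripper's body (75 mm by 190 mm) begins 51 mm behind the grasp point.
Start: joints at [14.817, 22.042, 0.453, 0, -68.411, -14.817], TCP at [0.625, 0, 0.223] pointing down, gripper open.
Joint ranges: [-179.83, 179.83], [-69.29, 118.12], [-61.27, 80.66], [-181.25, 117.63], [-171.15, -9.14], [-177.46, 177.46]. Speed limits (degrees/s): [159.86, 159.86, 180, 180, 180, 180].

## Interface

Orientations are given as a 3x3 rotation matrix whose columns are the frame's x, y, z axes.
In Python, from station import * gives the robot as it stands.
- The arm moves only by the tool move_arm, never from a script. Its argument "targets" is text: rows parted by semicolons, each of 4 numbers parted by spaces: the shift along the world's x, y, z in units of 25 mm (1.0 is 25 mm), then the turn about the world's z in units of 5 degrees (1.0 is 5 degrees). In form: tx ty tz spin; .... A call has 1 to 10 rows; each row shifts and turns the commanded pose from where the row before left it; what a row does not reach is not made up. A row lasts 1/12 s, in which the tool goes at most 41.7 mm and 7.16 degrees, less where a joint would pass 70% of its speed; a pose out of reach is approached as far as the arm can. A call is refused whole if a number of a shift passes 1 or a number of a turn 1, either way. A call with a gripper value outside its range is refused whole. "gripper" is the finger opening in mm, from 0 to 87, set as the call begins (left out, the last holds). The fingers move at their own pace and stop on an object; the grip force is fixed at half the most. Time passes only in rows, so rows that do not move let the fingers close. It gives the time, the measured TCP pose, the force, the opening and the grip force at its end, in the units of the state.
- sense(): the state, without advancing time (a new reading comes with each control period).
- capture(name): name is "scene" or "side" or "wrist"; returns a dict with "image" (384x512x3 uint8, blue, green, red), "fx", "fy", "cx", "cy" (pixels), "D" ([k1, k2, p1, p2, k3] as OpenCV has them; the pictures are not rectified), "world_from_camera" (4x4, takes a point from camera to world coordinates); the wrist camera has in their place "hand_eye" (4x4, takes a point from camera to tool coordinates, whose origin is the TCP and whose axes are the flange's). Camera axes: x right, y up, looking along -z (the intrinsics and any distortion apply to the point x, -y, -z); pixel columns grow to the right and rows downward; lengths in m; the calibration is good to about 2 mm. A picture is of the moment at which its call begins: read the wrist's pose just before it. There is no depth.
- finish_job(): hands the job in; it is judged then, once.
The state is a dict: "time_s": time; "joints": joint angles; "joint_velocities": joint speeds; "effort": joint torques, N m; "tcp_pos": TCP position; "ee_rot": TCP orientation; "wrist_force": force on the tool from outside, world axes, zero at the start; "moment": the same for the moment, N m; "gripper_width": opening from 0.0 (shut) to 1.0 (fully open); "gripper_force": force on a finger pad.
Only numpy, scipy, OpenCV 4.12 (cv2) and the standard library are available. Lean on these libraries where they do the work, as an engineer would, in place of code of your own. Each camera call takes 0.05 s, during which the arm holds its last target. There are 200 camera calls.

## Task

Slide the four painted wooden plaques in under the curing lamp so that each lies with a short end flush against the fence, square to it and centred on the fence tag of its own colour: one straight, evenly spaced row. The paint is wet, so keep them flat on the bench all the time (slide them, never lift or tip them). Don't bang the lamp stand, and leave everything else on the bench where it is.

Things in the scene. Friction and masses are not known exactly. Their poses are not given: they have to be found in the camera images.
- stand: lamp stand, fixed to the bench. Origin: at bench level, middle of the working face of its straight aluminium fence, the face that looks away from the robot; x points away from the robot, square out of that face, y along it. Fence: 440 mm long, 28 mm high, 22 mm thick (x -22 to 0 mm). Posts (18 mm) at x -30, y +-262 mm on feet 70 x 50 mm; arms at height 159-173 mm carry the lamp bar.
- lamp (a point): middle of the underside of the stand's grey lamp bar, 130 mm above the bench and 47 mm out from the fence face (at x = 47 mm in the stand's axes, which it shares). The bar is 30 mm wide (x +-15), 560 mm long (y), 30 mm high and hangs over the outer halves of plaques that lie against the fence, so the tool must lean in under it from the side away from the robot
- plaque_red: loose wooden plaque, 60 mm long (x) x 44 mm wide (y) x 22 mm high, 45 g, with a red whale painted on top; origin at the centre of its underside; either end may go to the fence
- plaque_yellow: loose wooden plaque, 60 mm long (x) x 44 mm wide (y) x 22 mm high, 45 g, with a yellow whale painted on top; origin at the centre of its underside; either end may go to the fence
- plaque_green: loose wooden plaque, 60 mm long (x) x 44 mm wide (y) x 22 mm high, 45 g, with a green whale painted on top; origin at the centre of its underside; either end may go to the fence
- plaque_blue: loose wooden plaque, 60 mm long (x) x 44 mm wide (y) x 22 mm high, 45 g, with a blue whale painted on top; origin at the centre of its underside; either end may go to the fence
- tag_red: red tag, 20 x 26 x 3 mm, fixed on top of the fence, marking where the red plaque belongs; origin at the centre of its underside, 11 mm behind the fence's working face; axes as the stand's; the four tags are 90 mm apart, in any order
- tag_yellow: yellow tag, 20 x 26 x 3 mm, fixed on top of the fence, marking where the yellow plaque belongs; origin at the centre of its underside, 11 mm behind the fence's working face; axes as the stand's; the four tags are 90 mm apart, in any order
- tag_green: green tag, 20 x 26 x 3 mm, fixed on top of the fence, marking where the green plaque belongs; origin at the centre of its underside, 11 mm behind the fence's working face; axes as the stand's; the four tags are 90 mm apart, in any order
- tag_blue: blue tag, 20 x 26 x 3 mm, fixed on top of the fence, marking where the blue plaque belongs; origin at the centre of its underside, 11 mm behind the fence's working face; axes as the stand's; the four tags are 90 mm apart, in any order
- sanding_block: loose bystander to leave alone: orange sanding block with a black sole, 46 x 80 x 30 mm high (long side along its y); origin at the centre of its underside on the bench
- tape_roll: loose bystander to leave alone: roll of masking tape lying flat, 70 mm across, 24 mm high; origin at the centre of its underside on the bench
- pencil: loose bystander to leave alone: flat red carpenter's pencil lying along its x axis, 132 mm long (from 60 mm behind to 72 mm ahead of the origin), 13 mm wide, 8 mm high; origin on its underside
- scraper: loose bystander to leave alone: scraper lying along its x axis, dark wood handle and steel blade, 110 mm long (55 mm each way), 16 mm wide, 12 mm high; origin on its underside
- offcut: loose bystander to leave alone: plywood offcut lying along its x axis, 94 mm long (from 38 mm behind to 56 mm ahead of the origin), 16 mm wide, 16 mm high; origin on its underside
- paint_jar: loose bystander to leave alone: small paint jar with a blue cap, 52 mm across, 60 mm high; origin at the centre of its underside on the bench
- glue_bottle: loose bystander to leave alone: white glue bottle with an orange cap, 52 mm across, 130 mm high; origin at the centre of its underside on the bench
Not all that is in view belongs to the job. What is shaped like the plaque_green but white is not meant.

How it is judged (in metres and radians):
At the end, for the whole second after the job is handed in: Every plaque lies flat on the bench and at rest, its short end within 5 mm of the fence face, its long axis square to the fence within 5 degrees, and its centre within 7 mm (along the fence) of the middle of the tag of its own colour (x of plaque_red in the frame of stand between 0.025 and 0.035 m and y of plaque_red in the frame of tag_red between -0.007 and 0.007 m and angle between the x axis of each of plaque_red, plaque_yellow, plaque_green, plaque_blue and the x axis of stand, either way round below 0.09 rad and height (world z) of each of plaque_red, plaque_yellow, plaque_green, plaque_blue below 0.004 m and linear speed of each of plaque_red, plaque_yellow, plaque_green, plaque_blue below 0.02 m/s and x of plaque_yellow in the frame of stand between 0.025 and 0.035 m and y of plaque_yellow in the frame of tag_yellow between -0.007 and 0.007 m and x of plaque_green in the frame of stand between 0.025 and 0.035 m and y of plaque_green in the frame of tag_green between -0.007 and 0.007 m and x of plaque_blue in the frame of stand between 0.025 and 0.035 m and y of plaque_blue in the frame of tag_blue between -0.007 and 0.007 m); the robot touches nothing.
It fails at once if a plaque is lifted more than 12 mm off the bench, or tipped more than 15 degrees (height (world z) of any of plaque_red, plaque_yellow, plaque_green, plaque_blue above 0.012 m or angle between any of plaque_red, plaque_yellow, plaque_green, plaque_blue's own z axis and vertical above 0.26 rad).
It fails at once if another loose thing on the bench is moved more than 20 mm (distance of any of sanding_block, tape_roll, pencil, scraper, offcut, paint_jar, glue_bottle from where it was at the start of the episode above 0.02 m).
It fails at once if the robot hits the lamp stand with more than 20 N (contact force between any of the arm, the fingers and stand above 20 N).
It also fails if it takes over 72 s, if anything falls off the work surface, if the arm or the gripper's body presses on something with over 40 N, if the wrist force passes 120 N, or if a joint passes its speed limit or range.

## Working session

There is one attempt and no reset: what is moved stays moved. The work goes in short steps, Python scripts to look and compute and a tool call to move; the robot and the scene stay as the last step left them, time stands still between calls to the robot, and variables do not carry over. Pictures are saved under pics/ and viewed, at most 10 in all, crops included, and the job is handed in when it is done.

Besides the shell and the picture viewer there is one more tool, called after ">>>" by a JSON object that holds its "api" and its "payload", one argument or row to a line. move_arm: Moves the arm, as the interface text tells. Its arguments: {"type":"object","properties":{"targets":{"type":"string"},"gripper":{"type":"number"}},"required":["targets"]}

```bash
ls; mkdir -p pics
python3 - <<'E'
from station import *
import cv2
s=sense();print(s)
for n in("scene","side"):
    c=capture(n);cv2.imwrite(f"pics/{n}0.png",cv2.resize(c["image"],(800,600),interpolation=cv2.INTER_CUBIC))
    print(n,{k:v for k,v in c.items() if k!="image"})
    import pickle;pickle.dump(c,open(n+".pkl","wb"))
E
```

```text
pics
{'time_s': 0.0, 'joints': array([ 1.48158394e+01,  2.20913360e+01,  3.78916108e-01, -2.75832871e-02,
       -6.84108925e+01, -1.48166339e+01]), 'joint_velocities': array([-0.07677382,  0.0656018 ,  0.08616649,  0.00787902, -0.04316568,
       -0.04619988]), 'effort': array([ 5.69075401e-04, -3.90661991e+01,  1.87403029e+01,  4.22001421e+00,
        1.09914420e-02, -1.81494070e-04]), 'tcp_pos': array([6.24394826e-01, 3.20168861e-06, 2.21451291e-01]), 'ee_rot': array([[-1.91355601e-04, -9.99997572e-01, -2.19508034e-03],
       [-9.99999975e-01,  1.91614145e-04, -1.17573743e-04],
       [ 1.17994066e-04,  2.19505779e-03, -9.99997584e-01]]), 'wrist_force': array([-0.3554037 ,  0.60442372, -0.44084625]), 'moment': array([-0.02913934,  0.00846196,  0.00988669]), 'gripper_force': 0.0, 'gripper_width': 0.9978083277628066}
scene {'fx': 350.38453137817334, 'fy': 350.38453137817334, 'cx': 251.93887662287926, 'cy': 193.61926969597837, 'D': array([-0.08304835,  0.        ,  0.        ,  0.        ,  0.        ]), 'world_from_camera': array([[-0.66586628, -0.66071129,  0.3465295 ,  0.9401751 ],
       [ 0.74598477, -0.58254833,  0.32271376,  0.30859149],
       [-0.01135044,  0.47338994,  0.88077985,  1.01060547],
       [ 0.        ,  0.        ,  0.        ,  1.        ]])}
side {'fx': 496.6169905174329, 'fy': 496.6169905174329, 'cx': 247.40212783353428, 'cy': 191.13774699711738, 'D': array([-0.04226552,  0.        ,  0.        ,  0.        ,  0.        ]), 'world_from_camera': array([[-0.99969486,  0.00934249, -0.02286719,  0.54413115],
       [-0.02199921, -0.75775914,  0.65216342,  1.09584678],
       [-0.011235  ,  0.65246747,  0.75773344,  1.38915004],
       [ 0.        ,  0.        ,  0.        ,  1.        ]])}
```

View pics/scene0.png

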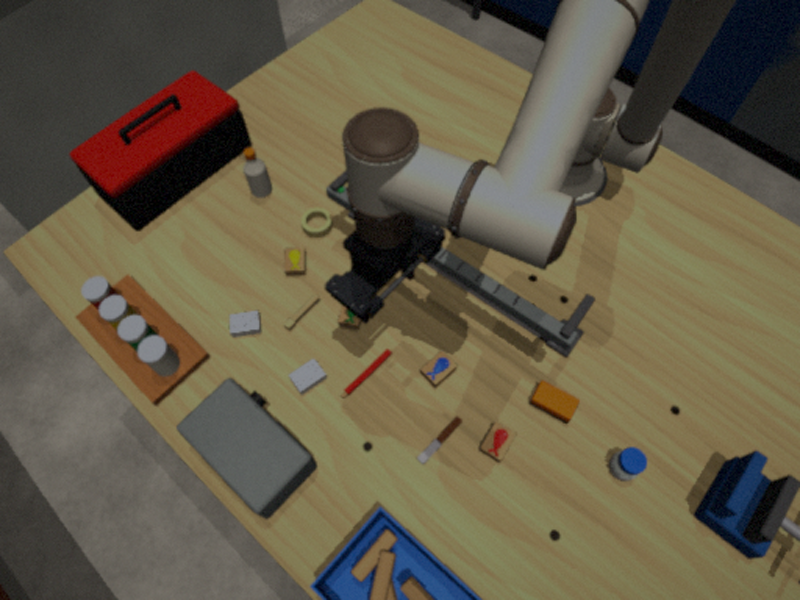

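View pics/side0.png

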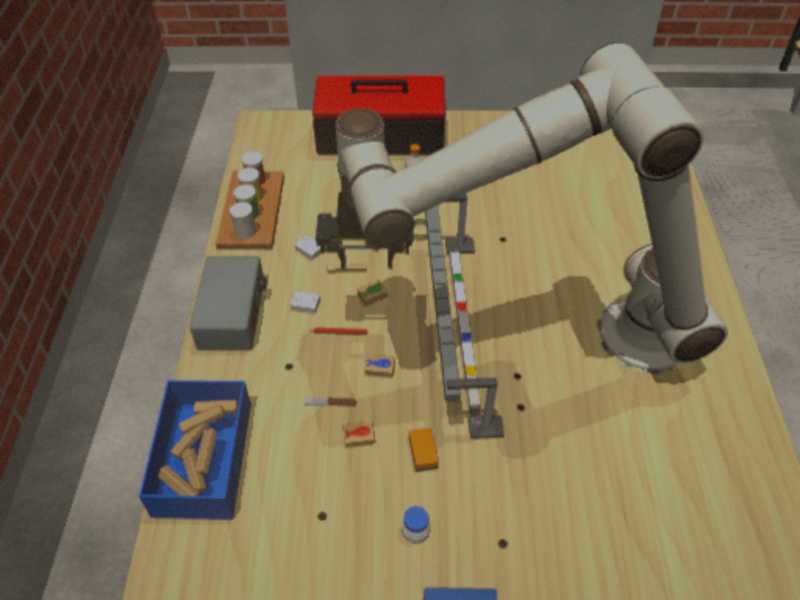

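The scene view shows plaques yellow (294,261), green (350,315, partly hidden), blue (438,369) and red (498,441), plus white decoys at (245,323) and (308,376). In the side view, the tags run green (457,275), red (462,305), blue (466,338), yellow (471,370). My main concern is that moves only shift and spin, so I need to know whether the tool can lean.

```bash
cat > h.py <<'E'
import numpy as np, cv2, pickle
def ray(c,uv):
    K=np.array([[c["fx"],0,c["cx"]],[0,c["fy"],c["cy"]],[0,0,1]])
    p=cv2.undistortPoints(np.array(uv,float).reshape(-1,1,2),K,c["D"]).reshape(-1,2)
    return np.c_[p[:,0],-p[:,1],-np.ones(len(p))]
def on_z(c,uv,z,T=None):
    T=c["world_from_camera"] if T is None else T
    d=ray(c,uv)@T[:3,:3].T; o=T[:3,3]
    return o+d*((z-o[2])/d[:,2])[:,None]
def from800(uv): return np.array(uv,float)*0.64+ -0.18
E
python3 - <<'E'
import station; print([n for n in dir(station) if n[0]!='_'])
from h import *
s=pickle.load(open("side.pkl","rb"));c=pickle.load(open("scene.pkl","rb"))
def show(c,d):
    for k,(uv,z) in d.items(): print(k,on_z(c,from800([uv]),z)[0,:2].round(4))
print("side");show(s,dict(tagG=((457,275),.031),tagR=((462,305),.031),tagB=((466,338),.031),tagY=((471,370),.031),green=((373,291),.022),blue=((379,365),.022),red=((359,433),.022),sand=((424,448),.03),jar=((416,518),.06)))
print("scene");show(c,dict(yellow=((294,259),.022),green=((350,315),.022),blue=((438,368),.022),red=((498,441),.022),tape=((317,222),.024),glue=((259,190),0.),sand=((555,400),.03)))
cv2.imwrite("pics/side_crop.png",cv2.resize(s["image"][120:310,170:330],(672,600*665//665),interpolation=cv2.INTER_CUBIC) if 0 else cv2.resize(s["image"][120:300,180:330],None,fx=3.33,fy=3.33,interpolation=cv2.INTER_CUBIC))
E
```

```text
['PlanningError', 'capture', 'finish_job', 'sense']
side
tagG [ 0.4205 -0.15  ]
tagR [ 0.4125 -0.0569]
tagB [0.4075 0.0388]
tagY [0.4006 0.1253]
green [ 0.6184 -0.105 ]
blue [0.5982 0.1083]
red [0.634  0.2785]
sand [0.5028 0.3156]
jar [0.5195 0.478 ]
scene
yellow [ 0.6137 -0.2866]
green [ 0.6311 -0.1018]
blue [0.6015 0.1051]
red [0.6387 0.2776]
tape [ 0.5128 -0.3184]
glue [ 0.5275 -0.5072]
sand [0.5092 0.3121]
```

View pics/side_crop.png

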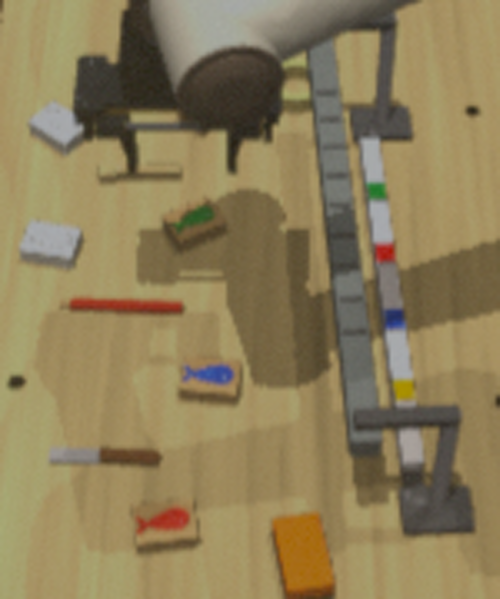

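Moves can't command a lean directly, but a pose out of reach is only approached as far as the arm can. I'll test in free air at full stretch whether that gives a lean that stays.

>>> {"api": "move_arm", "payload": {
  "targets": "1 0 0.5 0;1 0 0.5 0;1 0 0.5 0;1 0 0 0;1 0 0 0;1 0 0 0;1 0 0 0;1 0 0 0;1 0 0 0;1 0 0 0",
  "gripper": 0
}}

```text
time_s: 0.93
tcp_pos: [0.8755, -0.0001, 0.2596]
ee_rot: [[0.0, -1.0, -0.001], [-1.0, -0.0, 0.0], [-0.0, 0.001, -1.0]]
wrist_force: [1.3, 1.0, 1.7]
gripper_width: 0.327
gripper_force: 0.0
```

>>> {"api": "move_arm", "payload": {
  "targets": "1 0 0 0;1 0 0 0;1 0 0 0;1 0 0 0"
}}

```text
time_s: 1.27
tcp_pos: [0.9292, 0.0006, 0.2338]
ee_rot: [[0.0, -1.0, 0.026], [-1.0, -0.0, -0.002], [0.002, -0.026, -1.0]]
wrist_force: [-0.0, 0.2, -0.5]
gripper_width: 0.039
gripper_force: 0.0
```

Run:
```python
from station import *
s=sense();print(s["time_s"],s["tcp_pos"],s["ee_rot"].round(3),s["joints"].round(1))
```

```text
1.2667 [9.29161578e-01 5.87452787e-04 2.33834148e-01] [[ 0.    -1.     0.026]
 [-1.    -0.    -0.002]
 [ 0.002 -0.026 -1.   ]] [  10.1   63.3   80.4    0.4 -105.7   -9.9]
```

>>> {"api": "move_arm", "payload": {
  "targets": "1 0 0 0;1 0 0 0;1 0 0 0;1 0 0 0;1 0 0 0;1 0 0 0"
}}

```text
time_s: 1.77
tcp_pos: [0.9738, 0.0002, 0.202]
ee_rot: [[-0.0, -0.992, 0.126], [-1.0, -0.0, -0.006], [0.006, -0.126, -0.992]]
wrist_force: [0.4, -0.3, 0.4]
gripper_width: 0.003
gripper_force: 0.0
```

>>> {"api": "move_arm", "payload": {
  "targets": "-1 0 0 0;-1 0 0 0;-1 0 0 0"
}}

```text
time_s: 2.02
tcp_pos: [0.9161, 0.0006, 0.1974]
ee_rot: [[-0.001, -0.993, 0.12], [-1.0, -0.0, -0.008], [0.008, -0.12, -0.993]]
wrist_force: [1.1, 0.3, 1.3]
gripper_width: 0.008
gripper_force: 0.0
```

The lean stays, so it can be built up at the reach limit. I need it across the tool's thin side, so I'll spin −90° first and drive out at a slight azimuth so that most of the present lean cancels.

>>> {"api": "move_arm", "payload": {
  "targets": "-0.3 1 0.5 -1;-0.3 1 0.5 -1;-0.3 1 0.5 -1;-0.3 1 0.5 -1;-0.3 1 0.5 -1;0 1 0.5 -1;0 0 0 -1;0 0 0 -1;0 0 0 -1;0 0 0 -1"
}}

```text
time_s: 2.85
tcp_pos: [0.8791, 0.1514, 0.2773]
ee_rot: [[-0.769, -0.635, 0.075], [-0.64, 0.762, -0.098], [0.006, -0.123, -0.992]]
wrist_force: [-0.3, 0.4, 0.9]
gripper_width: 0.005
gripper_force: 0.0
```

>>> {"api": "move_arm", "payload": {
  "targets": "0 0 0 -1;0 0 0 -1;0 0 0 -1;0 0 0 -1;0 0 0 -1;0 0 0 -1;0 0 0 -1;0 0 0 -1"
}}

```text
time_s: 3.52
tcp_pos: [0.8792, 0.1509, 0.2774]
ee_rot: [[-1.0, 0.004, -0.006], [0.004, 0.992, -0.122], [0.005, -0.123, -0.992]]
wrist_force: [-0.3, 0.8, -0.2]
gripper_width: 0.008
gripper_force: 0.0
```

Run:
```python
from station import *
import cv2,pickle
s=sense();print(s["time_s"],s["tcp_pos"],s["ee_rot"].round(3),s["joints"].round(1))
for n in("scene","side"):
    c=capture(n);pickle.dump(c,open(n+"1.pkl","wb"));cv2.imwrite(f"pics/{n}1.png",cv2.resize(c["image"],None,fx=1.5625,fy=1.5625,interpolation=cv2.INTER_CUBIC))
```

```text
3.5167 [0.87916747 0.15087522 0.2773812 ] [[-1.     0.004 -0.006]
 [ 0.004  0.992 -0.122]
 [ 0.005 -0.123 -0.992]] [  22.2   59.4   75.3    6.7 -108.7 -110.4]
```

View pics/side1.png

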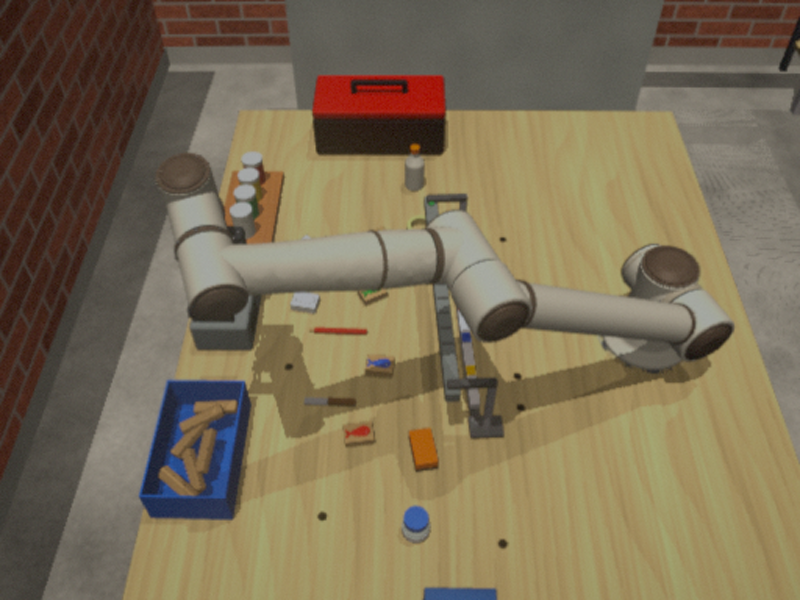

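>>> {"api": "move_arm", "payload": {
  "targets": "1 0.3 0.5 0;1 0.3 0.5 0;1 0.3 0.5 0;1 0.3 0.5 0;1 0.3 0.5 0;1 0.3 0.5 0;1 0.3 0.5 0;1 0.3 0.5 0;1 0.3 0.5 0;1 0.3 0.5 0"
}}

```text
time_s: 4.45
tcp_pos: [0.9242, 0.1788, 0.3]
ee_rot: [[-0.985, -0.002, 0.171], [-0.02, 0.995, -0.102], [-0.17, -0.104, -0.98]]
wrist_force: [-0.4, -0.3, -0.5]
gripper_width: 0.006
gripper_force: 0.0
```

>>> {"api": "move_arm", "payload": {
  "targets": "1 0.3 0.7 0;1 0.3 0.7 0;1 0.3 0.7 0;1 0.3 0.7 0;1 0.3 0.7 0;1 0.3 0.7 0;1 0.3 0.7 0;1 0.3 0.7 0;1 0.3 0.7 0;1 0.3 0.7 0"
}}

```text
time_s: 5.28
tcp_pos: [0.9583, 0.1998, 0.3577]
ee_rot: [[-0.932, -0.009, 0.363], [-0.037, 0.997, -0.072], [-0.361, -0.081, -0.929]]
wrist_force: [-0.4, 0.3, -0.0]
gripper_width: 0.005
gripper_force: 0.0
```

>>> {"api": "move_arm", "payload": {
  "targets": "0.9 0.8 0.5 0;0.9 0.8 0.5 0;0.9 0.8 0.5 0;0.9 0.8 0.5 0;0.9 0.8 0.5 0;0.9 0.8 0.5 0;0.9 0.8 0.5 0;0.9 0.8 0.5 0"
}}

```text
time_s: 5.95
tcp_pos: [0.9772, 0.3087, 0.3653]
ee_rot: [[-0.865, -0.022, 0.501], [-0.046, 0.998, -0.037], [-0.499, -0.055, -0.865]]
wrist_force: [-0.1, 0.2, -0.2]
gripper_width: 0.006
gripper_force: 0.0
```

The lean is now 30°. Next I'll enlarge the plaques from the first pictures and locate the tags by colour.

Run:
```python
from h import *
s=pickle.load(open("side.pkl","rb"));c=pickle.load(open("scene.pkl","rb"))
c1=pickle.load(open("scene1.pkl","rb"))
tiles=[]
for im,(u,v) in((s,(373,291)),(s,(379,365)),(s,(359,433)),(c,(294,259)),(c,(438,368)),(c,(498,441))):
    u,v=int(u*.64),int(v*.64); t=cv2.resize(im["image"][v-17:v+18,u-15:u+16],(266,300),interpolation=cv2.INTER_CUBIC); print(u-15,v-17); tiles.append(t)
cv2.imwrite("pics/tiles.png",np.vstack([np.hstack(tiles[:3]),np.hstack(tiles[3:])]))
im=s["image"]; hsv=cv2.cvtColor(im,cv2.COLOR_BGR2HSV)
P=[]
for n,u,v,h in(("G",457,275,60),("R",462,305,0),("B",466,338,115),("Y",471,370,28)):
    u,v=int(u*.64),int(v*.64); r=hsv[v-8:v+9,u-8:u+9].astype(int)
    dh=np.minimum(abs(r[...,0]-h),180-abs(r[...,0]-h)); m=(dh<14)&(r[...,1]>130)
    y,x=np.nonzero(m); w=(x.mean()+u-8,y.mean()+v-8); p=on_z(s,[w],.031)[0]; P.append(p[:2]); print(n,m.sum(),np.round(w,1),p[:2].round(4))
P=np.array(P);t=np.array([0,1,2,3]);f=np.polyfit(t,P,1);print("step",f[0],np.hypot(*f[0]),"mid",f@[0,0] if 0 else f[1]+1.5*f[0],"yaw",np.degrees(np.arctan2(-f[0][0],f[0][1])))
```

```text
223 169
227 216
214 260
173 148
265 218
303 265
G 13 [292.7 177.1] [ 0.4192 -0.1437]
R 27 [295.6 195.4] [ 0.4122 -0.055 ]
B 19 [297.8 215.5] [0.4083 0.0359]
Y 39 [301.1 236.5] [0.4012 0.1247]
step [-0.00578957  0.08959885] 0.08978570270841622 mid [ 0.4102503  -0.00955913] yaw 3.6971161511341575
```

View pics/tiles.png

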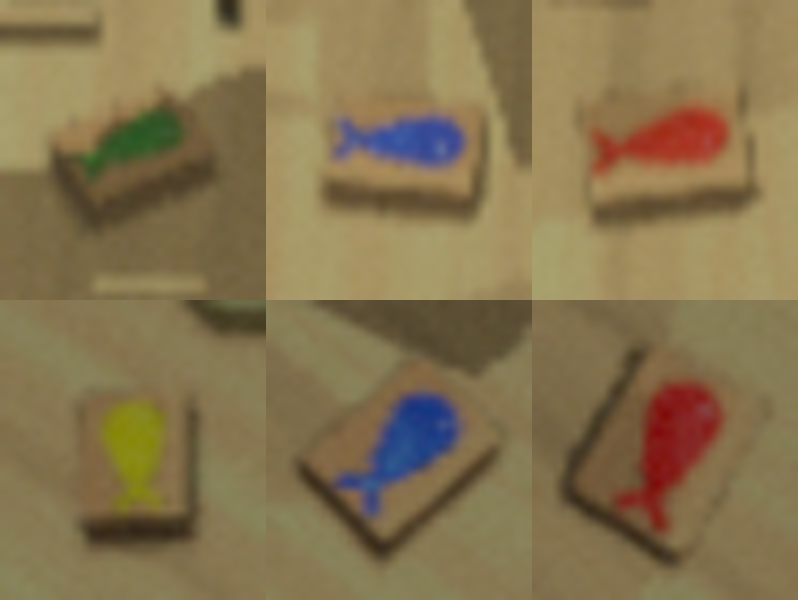

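View pics/scene1.png

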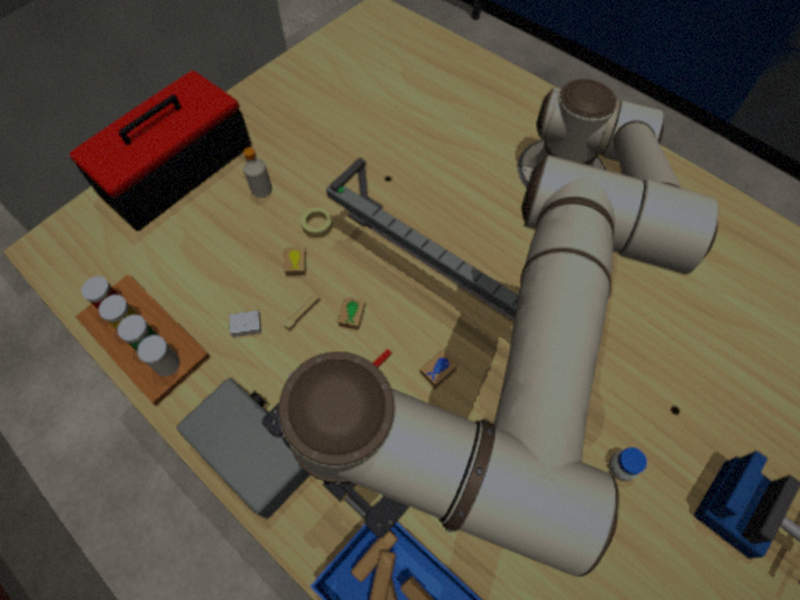

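Both views show all four painted plaques clearly. The white decoys at (245,323) and (308,376) are unpainted, so they aren't among the four. Next I'll fit the plaque poses from the corners.

Run:
```python
from h import *
s=pickle.load(open("side.pkl","rb"));c=pickle.load(open("scene.pkl","rb"))
# corners in order around: tile coords
T={"G side":(s,(223,169),[(52,145),(95,195),(212,147),(165,94)]),
"B side":(s,(227,216),[(59,180),(212,195),(221,103),(59,103)]),
"R side":(s,(214,260),[(61,208),(218,188),(208,90),(51,103)]),
"Y scene":(c,(173,148),[(83,218),(80,92),(190,92),(192,220)]),
"B scene":(c,(265,218),[(34,162),(147,58),(232,138),(116,245)]),
"R scene":(c,(303,265),[(38,180),(113,48),(236,105),(148,255)])}
for k,(im,o,q) in T.items():
    px=np.array(o)+(np.array(q)+.5)/8.57-.5
    W=on_z(im,px,.022)[:,:2]; e=np.diff(np.r_[W,W[:1]],axis=0); L=np.hypot(*e.T)
    d=e[0]-e[2]; 
    if L[0]+L[2]<L[1]+L[3]: d=e[1]-e[3]
    a=np.degrees(np.arctan2(d[1],d[0])); a=(a+90)%180-90
    print(k,"c",W.mean(0).round(4),"L",(L*1000).round(0),"yaw",a.round(1))
def show(c,d):
    for k,(uv,z) in d.items(): print(k,on_z(c,from800([uv]),z)[0,:2].round(3))
show(s,dict(penN=((367,332),.004),penF=((311,331),.004),scrN=((356,402),.006),scrF=((305,402),.006)))
show(c,dict(penN=((390,352),.004),penF=((343,394),.004),scrN=((459,420),.006),scrF=((422,461),.006),offN=((319,298),.016),offF=((287,326),.016),tape=((317,221),.024)))
```

```text
G side c [ 0.621  -0.1078] L [34. 56. 37. 56.] yaw 30.9
B side c [0.5975 0.1043] L [61. 45. 65. 38.] yaw -2.5
R side c [0.635  0.2776] L [58. 42. 59. 45.] yaw 7.8
Y scene c [ 0.6127 -0.2853] L [59. 44. 60. 43.] yaw 47.7
B scene c [0.6011 0.1043] L [57. 42. 58. 42.] yaw -4.9
R scene c [0.6384 0.2761] L [53. 44. 60. 42.] yaw 8.3
penN [0.629 0.003]
penF [0.757 0.002]
scrN [0.645 0.194]
scrF [0.753 0.195]
penN [0.632 0.008]
penF [ 0.757 -0.001]
scrN [0.65  0.198]
scrF [0.754 0.196]
offN [ 0.643 -0.18 ]
offF [ 0.732 -0.183]
tape [ 0.511 -0.32 ]
```

Yellow reads yaw ≈48° and green ≈31°; the others are nearly straight. I'll take yellow first. Now I'll bring the leaned tool round to point at the robot while travelling above yellow.

>>> {"api": "move_arm", "payload": {
  "targets": "-0.7 -1 0 1;-0.7 -1 0 1;-0.7 -1 0 1;-0.7 -1 0 1;-0.7 -1 0 1;-0.7 -1 0 1;-0.7 -1 0 1;-0.7 -1 0 1;-0.7 -1 0 1;-0.7 -1 0 1",
  "gripper": 64
}}

```text
time_s: 6.78
tcp_pos: [0.8219, 0.0798, 0.37]
ee_rot: [[-0.564, -0.734, 0.377], [-0.657, 0.676, 0.333], [-0.5, -0.059, -0.864]]
wrist_force: [0.4, -1.2, 0.5]
gripper_width: 0.68
gripper_force: 0.0
```

>>> {"api": "move_arm", "payload": {
  "targets": "-0.5 -1 0 1;-0.5 -1 0 1;-0.5 -1 0 1;-0.5 -1 0 1;-0.5 -1 0 1;-0.5 -1 0 1;-0.5 -1 0 1;-0.5 -1 0 1;-0.5 -1 0 1;-0.5 -1 0 1"
}}

```text
time_s: 7.62
tcp_pos: [0.6976, -0.1709, 0.3691]
ee_rot: [[0.139, -0.99, -0.013], [-0.856, -0.127, 0.501], [-0.497, -0.059, -0.866]]
wrist_force: [0.1, 0.7, 0.1]
gripper_width: 0.736
gripper_force: 0.0
```

>>> {"api": "move_arm", "payload": {
  "targets": "0 -1 0 1;0 -1 0 1;0 -1 0 1;0 0 0 1;0 0 0 1;0 0 0 1;0 0 0 1;0 0 0 1;0 0 0 1;0 0 0 1"
}}

```text
time_s: 8.45
tcp_pos: [0.6884, -0.2401, 0.362]
ee_rot: [[0.747, -0.54, -0.388], [-0.446, -0.84, 0.311], [-0.493, -0.059, -0.868]]
wrist_force: [0.1, -0.3, 1.0]
gripper_width: 0.737
gripper_force: 0.0
```

>>> {"api": "move_arm", "payload": {
  "targets": "0 0 0 1;0 0 0 1;0 0 0 1;0 0 0 1;0 0 0 1;0 0 0 1"
}}

```text
time_s: 8.95
tcp_pos: [0.6859, -0.2388, 0.3599]
ee_rot: [[0.871, -0.047, -0.489], [-0.012, -0.997, 0.074], [-0.492, -0.059, -0.869]]
wrist_force: [-0.5, 0.2, -0.2]
gripper_width: 0.731
gripper_force: 0.0
```

Run:
```python
from station import *
s=sense();print(s["time_s"],s["tcp_pos"],s["ee_rot"].round(3),s["joints"].round(1))
```

```text
8.95 [ 0.685948   -0.23877143  0.35992987] [[ 0.871 -0.047 -0.489]
 [-0.012 -0.997  0.074]
 [-0.492 -0.059 -0.869]] [  -6.9   55.4   76.    -1.4 -140.3   94.3]
```

>>> {"api": "move_arm", "payload": {
  "targets": "-0.2 -0.1 -0.9 1;-0.2 -0.1 -0.9 1;-0.2 -0.1 -0.9 1;-0.2 -0.1 -0.9 1;-0.2 -0.1 -0.9 1;-0.2 -0.1 -0.9 1;-0.2 -0.1 -0.9 1;-0.2 -0.1 -0.9 1;-0.2 -0.1 -0.9 1;-0.2 -0.1 -0.9 1"
}}

```text
time_s: 9.78
tcp_pos: [0.6368, -0.2632, 0.1386]
ee_rot: [[0.578, 0.725, -0.375], [0.652, -0.686, -0.322], [-0.491, -0.059, -0.869]]
wrist_force: [0.3, -0.3, 0.3]
gripper_width: 0.739
gripper_force: 0.0
```

Run:
```python
from station import *
import pickle,cv2
from h import *
s=sense();print(s["time_s"],s["tcp_pos"],s["ee_rot"].round(3),s["joints"].round(1))
c=capture("wrist");c["s"]=s;pickle.dump(c,open("w1.pkl","wb"));print(c["hand_eye"].round(3))
cv2.imwrite("pics/w1.png",c["image"])
```

```text
9.7833 [ 0.63678306 -0.26316826  0.13859124] [[ 0.578  0.725 -0.375]
 [ 0.652 -0.686 -0.322]
 [-0.491 -0.059 -0.869]] [ -1.1  41.    8.4  19.4 -81.  131.4]
[[ 0.     0.966  0.26   0.073]
 [ 1.    -0.001  0.001 -0.   ]
 [ 0.001  0.26  -0.966 -0.161]
 [ 0.     0.     0.     1.   ]]
```

View pics/w1.png

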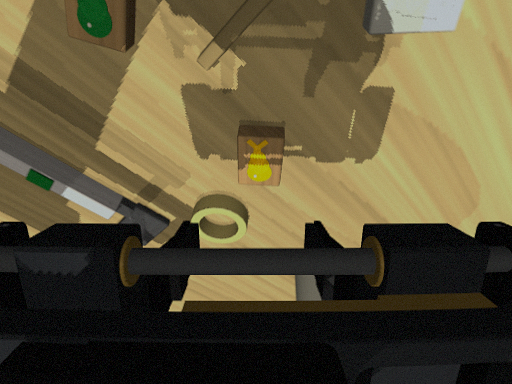

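The wrist view shows yellow squarely aligned at (262,158), with the tape roll at (220,218), the offcut at the top and the fingers below.

```bash
cat >> h.py <<'E'
def wristT(c):
    T=np.eye(4);T[:3,:3]=c["s"]["ee_rot"];T[:3,3]=c["s"]["tcp_pos"];return T@c["hand_eye"]
def rect(W):
    e=np.diff(np.r_[W,W[:1]],axis=0); L=np.hypot(*e.T); d=e[0]-e[2] if L[0]+L[2]>L[1]+L[3] else e[1]-e[3]
    return W.mean(0).round(4),(L*1000).round(0),((np.degrees(np.arctan2(d[1],d[0]))+90)%180-90).round(1)
E
python3 - <<'E'
from h import *
c=pickle.load(open("w1.pkl","rb"));T=wristT(c)
print(rect(on_z(c,[(239,136),(284,136),(283,185),(238,184)],.022,T)[:,:2]))
print("tagG",on_z(c,[(40,180)],.031,T)[0],"tape",on_z(c,[(219,212)],.024,T)[0],"offN",on_z(c,[(210,58)],.016,T)[0], "green tail side",on_z(c,[(98,20)],.022,T)[0])
R=c["s"]["ee_rot"];print(np.degrees(np.arctan2(R[1,1],R[0,1]))+90)
E
```

```text
(array([ 0.6165, -0.2873]), array([40., 60., 47., 59.]), np.float64(47.0))
tagG [ 0.42552686 -0.1443315   0.031     ] tape [ 0.53239814 -0.30869801  0.024     ] offN [ 0.6516227  -0.18993207  0.016     ] green tail side [ 0.61508583 -0.11644336  0.022     ]
46.590357786724574
```

>>> {"api": "move_arm", "payload": {
  "targets": "-0.05 -0.05 -0.8 0;-0.05 -0.05 -0.8 0;-0.05 -0.05 -0.8 0;-0.05 -0.05 -0.8 0;-0.05 -0.05 -0.8 0;-0.05 -0.08 -0.6 0;0 0 -0.3 0;0 0 0 0;0 0 0 0"
}}

```text
time_s: 10.58
tcp_pos: [0.6299, -0.2718, 0.0175]
ee_rot: [[0.581, 0.721, -0.377], [0.649, -0.69, -0.32], [-0.491, -0.059, -0.869]]
wrist_force: [0.1, -0.4, 0.2]
gripper_width: 0.734
gripper_force: 0.0
```

Run:
```python
from station import *
s=sense();print(s["time_s"],s["tcp_pos"].round(4),s["ee_rot"].round(3)[2],s["wrist_force"].round(1))
```

```text
10.5833 [ 0.6299 -0.2718  0.0175] [-0.491 -0.059 -0.869] [ 0.1 -0.4  0.2]
```

>>> {"api": "move_arm", "payload": {
  "targets": "0 0 -0.2 0;0 0 0 0;0 0 0 0;0 0 0 0;0 0 0 0",
  "gripper": 38
}}

```text
time_s: 11.0
tcp_pos: [0.6293, -0.2717, 0.0126]
ee_rot: [[0.581, 0.721, -0.377], [0.649, -0.69, -0.32], [-0.491, -0.059, -0.869]]
wrist_force: [0.5, 0.6, 0.9]
gripper_width: 0.499
gripper_force: 29.9
```

Gripped at 43.4 mm, which matches the plaque width. Now I'll drag it along the corridor while straightening it.

>>> {"api": "move_arm", "payload": {
  "targets": "-0.5 0.5 0 0;-0.7 0.7 0 -0.7;-0.7 0.7 0 -0.7;-0.7 0.7 0 -0.7;-0.7 0.7 0 -0.7;-0.7 0.7 0 -0.7;0 0 0 -0.7;0 0 0 0"
}}

```text
time_s: 11.67
tcp_pos: [0.5293, -0.1715, 0.0126]
ee_rot: [[0.776, 0.425, -0.466], [0.398, -0.903, -0.162], [-0.49, -0.06, -0.87]]
wrist_force: [1.0, -0.8, -0.7]
gripper_width: 0.504
gripper_force: 29.9
```

>>> {"api": "move_arm", "payload": {
  "targets": "0 0.7 0 -0.4;0 0.8 0 -0.4;0 0.9 0 -0.4;0 0.9 0 -0.4;-0.1 0.9 0 -0.4;-0.1 0.9 0 -0.4;-0.1 0.9 0 -0.4;-0.1 0.9 0 -0.4;-0.1 0.9 0 -0.4;-0.1 0.9 0 -0.4"
}}

```text
time_s: 12.5
tcp_pos: [0.5144, 0.0459, 0.0125]
ee_rot: [[0.864, 0.092, -0.494], [0.109, -0.994, 0.006], [-0.491, -0.059, -0.869]]
wrist_force: [0.8, -1.9, 1.6]
gripper_width: 0.501
gripper_force: 30.0
```

```bash
cat > st.py <<'E'
from station import *
import numpy as np
s=sense();R=s["ee_rot"];print(s["time_s"],s["tcp_pos"].round(4),"psi",round(float(np.degrees(np.arctan2(R[1,1],R[0,1]))+90),1),"z row",R[2].round(3),s["wrist_force"].round(1),s["gripper_force"],s["gripper_width"]*87,s["joints"].round(0))
E
python3 st.py
```

```text
12.5 [0.5144 0.0459 0.0125] psi 5.3 z row [-0.491 -0.059 -0.869] [ 0.8 -1.9  1.6] 29.95935147752551 43.59744728042549 [ 17.  40.  -4.  -9. -74.  83.]
```

>>> {"api": "move_arm", "payload": {
  "targets": "-0.1 0.8 0 -0.3;-0.2 0.8 0 0;-0.2 0.8 0 0;-0.2 0.6 0 0;-0.2 0.2 0 0;0 0 0 0"
}}

```text
time_s: 13.0
tcp_pos: [0.4914, 0.1272, 0.0125]
ee_rot: [[0.867, 0.068, -0.493], [0.089, -0.996, 0.02], [-0.49, -0.061, -0.87]]
wrist_force: [0.1, 3.1, 3.7]
gripper_width: 0.495
gripper_force: 30.0
```

```bash
python3 st.py
python3 - <<'E'
from station import *
import pickle,cv2
from h import *
s=sense()
for n in("side","scene","wrist"):
    c=capture(n);c["s"]=s;pickle.dump(c,open(n+"2.pkl","wb"))
    cv2.imwrite(f"pics/{n}2.png",c["image"])
a=pickle.load(open("side2.pkl","rb"))["image"][130:290,200:330];b=pickle.load(open("wrist2.pkl","rb"))["image"]
m=np.zeros((600,800,3),np.uint8);a=cv2.resize(a,None,fx=2.4,fy=2.4,interpolation=cv2.INTER_CUBIC);m[:a.shape[0],:a.shape[1]]=a
m[216:,312:][:384,:488]=b[:,:488];cv2.imwrite("pics/m2.png",m)
E
```

```text
13.0 [0.4914 0.1272 0.0125] psi 3.9 z row [-0.49  -0.061 -0.87 ] [0.1 3.1 3.7] 29.990142960202064 43.0858311225968 [ 24.  39.  -5. -13. -73.  77.]
```

View pics/m2.png

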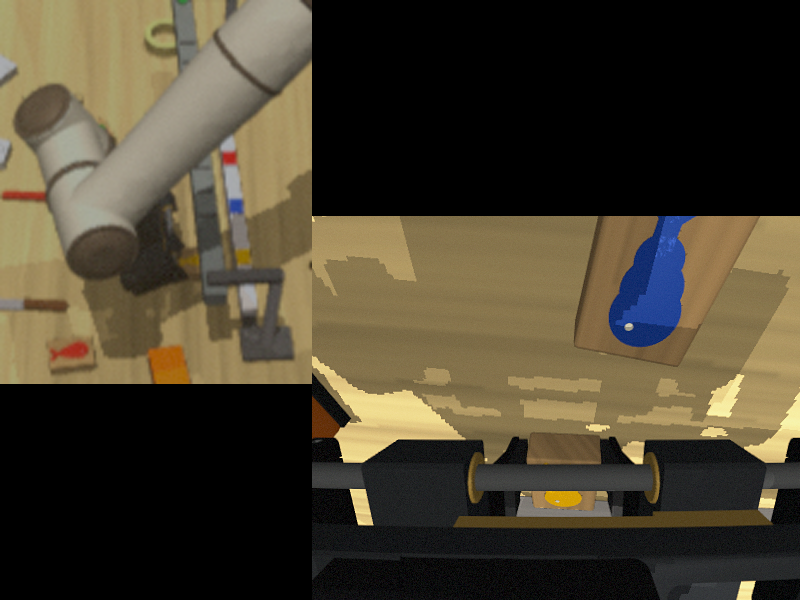

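>>> {"api": "move_arm", "payload": {
  "targets": "-0.3 0.06 0 0;-0.3 0 0 0;-0.2 0 0 0;-0.1 0 0 0;0 0 0 0"
}}

```text
time_s: 13.57
tcp_pos: [0.4696, 0.1264, 0.0125]
ee_rot: [[0.867, 0.065, -0.493], [0.086, -0.996, 0.02], [-0.49, -0.06, -0.87]]
wrist_force: [3.0, -0.4, 5.6]
gripper_width: 0.5
gripper_force: 30.1
```

>>> {"api": "move_arm", "payload": {
  "targets": "-0.1 0 0 0;-0.1 0 0 0;0 0 0 0"
}}

```text
time_s: 13.82
tcp_pos: [0.4692, 0.1266, 0.0125]
ee_rot: [[0.872, 0.067, -0.485], [0.088, -0.996, 0.02], [-0.481, -0.06, -0.875]]
wrist_force: [9.3, -2.3, 5.5]
gripper_width: 0.498
gripper_force: 30.1
```

>>> {"api": "move_arm", "payload": {
  "targets": "0 0.1 0 0;0 0 0 0"
}}

```text
time_s: 13.98
tcp_pos: [0.4692, 0.1277, 0.0125]
ee_rot: [[0.871, 0.069, -0.486], [0.089, -0.996, 0.017], [-0.483, -0.058, -0.874]]
wrist_force: [10.3, -7.1, 4.9]
gripper_width: 0.498
gripper_force: 30.1
```

>>> {"api": "move_arm", "payload": {
  "targets": "0 0 0 0;0 0 0 0;0 0 0 0;0.4 0 0 0;0.8 0 0 0;0.3 0 0.3 0;0 0 1 0;0 0 1 0;0.5 0 1 0",
  "gripper": 60
}}

```text
time_s: 14.73
tcp_pos: [0.5122, 0.1296, 0.0953]
ee_rot: [[0.865, 0.066, -0.498], [0.087, -0.996, 0.019], [-0.495, -0.06, -0.867]]
wrist_force: [0.7, 1.1, -0.8]
gripper_width: 0.69
gripper_force: 0.0
```

```bash
python3 st.py
python3 - <<'E'
from h import *
c=pickle.load(open("wrist2.pkl","rb"));T=wristT(c)
print(on_z(c,[(263,131),(366,150),(296,0),(446,0)],.022,T)[:,:2].round(4))
E
```

```text
14.7333 [0.5122 0.1296 0.0953] psi 3.8 z row [-0.495 -0.06  -0.867] [ 0.7  1.1 -0.8] 0.0 60.01547120824296 [ 24.  35.   2. -13. -84.  75.]
[[0.5736 0.1286]
 [0.5695 0.0873]
 [0.6173 0.1234]
 [0.6217 0.082 ]]
```

>>> {"api": "move_arm", "payload": {
  "targets": "1 -0.2 0 -0.4;1 -0.2 0 -0.4;1 -0.2 0 -0.4;0.9 -0.2 0 -0.3;0.45 -0.2 -0.5 -0.3;0 0 -1 0;0 0 -1 0;0 0 -0.7 0;0 0 0 0;0 0 0 0"
}}

```text
time_s: 15.57
tcp_pos: [0.622, 0.1044, 0.0135]
ee_rot: [[0.868, -0.091, -0.488], [-0.05, -0.994, 0.096], [-0.494, -0.059, -0.867]]
wrist_force: [1.4, -0.2, 0.3]
gripper_width: 0.691
gripper_force: 0.0
```

```bash
python3 st.py
```

```text
15.5667 [0.622  0.1044 0.0135] psi -5.2 z row [-0.494 -0.059 -0.867] [ 1.4 -0.2  0.3] 0.0 60.14207570438386 [ 17.  48.  16. -14. -85.  73.]
```

>>> {"api": "move_arm", "payload": {
  "targets": "0 0 0 0;0 0 0 0;0 0 0 0;-0.5 -0.2 0 0.2;-0.8 -0.4 0 0.3;-0.9 -0.5 0 0.3;-0.9 -0.5 0 0.3;-0.9 -0.5 0 0.3;-0.7 -0.4 0 0.3;0 0 0 0",
  "gripper": 38
}}

```text
time_s: 16.4
tcp_pos: [0.5018, 0.0412, 0.016]
ee_rot: [[0.866, 0.057, -0.497], [0.079, -0.997, 0.024], [-0.494, -0.06, -0.868]]
wrist_force: [-0.7, -1.0, -0.7]
gripper_width: 0.501
gripper_force: 29.9
```

```bash
python3 st.py
```

```text
16.4 [0.5018 0.0412 0.016 ] psi 3.3 z row [-0.494 -0.06  -0.868] [-0.7 -1.  -0.7] 29.927464145002887 43.61708896892557 [ 17.  39.  -6. -10. -74.  83.]
```

>>> {"api": "move_arm", "payload": {
  "targets": "-0.4 -0.03 -0.1 0;-0.4 -0.03 0 0;-0.2 -0.02 0 0;-0.1 0 0 0;-0.1 0 0 0;-0.1 0 0 0;0 0 0 0"
}}

```text
time_s: 16.98
tcp_pos: [0.4794, 0.0411, 0.0155]
ee_rot: [[0.874, 0.061, -0.482], [0.082, -0.996, 0.024], [-0.478, -0.061, -0.876]]
wrist_force: [6.7, 0.1, 10.7]
gripper_width: 0.496
gripper_force: 30.2
```

```bash
python3 st.py
```

```text
16.9833 [0.4794 0.0411 0.0155] psi 3.5 z row [-0.478 -0.061 -0.876] [ 6.7  0.1 10.7] 30.175644513219595 43.12501895018976 [ 18.  37. -10. -10. -71.  83.]
```

>>> {"api": "move_arm", "payload": {
  "targets": "0 0 0 0;0 0 0 0;0 0 0 0;0.4 0 0 0;0.8 0 0 0;0.3 0 0.3 0;0 0 1 0;0.3 0 1 0;0.8 0.6 1 0.2;0.8 1 0 0.2",
  "gripper": 60
}}

```text
time_s: 17.82
tcp_pos: [0.5603, 0.0789, 0.1004]
ee_rot: [[0.868, 0.091, -0.488], [0.109, -0.994, 0.008], [-0.484, -0.06, -0.873]]
wrist_force: [0.8, -0.5, -0.2]
gripper_width: 0.686
gripper_force: 0.0
```

>>> {"api": "move_arm", "payload": {
  "targets": "0.8 1 0 0.2;0.8 1 0 0.2;0.8 1 0 0.1;0.6 1 0 0;0.5 1 0 0;0.5 1 0 0;0.3 1 0 0;0.1 1 0 0;0 0 0 0;0 0 0 0"
}}

```text
time_s: 18.65
tcp_pos: [0.6668, 0.2818, 0.0936]
ee_rot: [[0.857, 0.137, -0.496], [0.149, -0.989, -0.016], [-0.493, -0.06, -0.868]]
wrist_force: [0.5, -0.5, -0.2]
gripper_width: 0.688
gripper_force: 0.0
```

```bash
python3 st.py
```

```text
18.65 [0.6668 0.2818 0.0936] psi 7.9 z row [-0.493 -0.06  -0.868] [ 0.5 -0.5 -0.2] 0.0 59.847983800228626 [  30.   53.   39.  -14. -103.   69.]
```

>>> {"api": "move_arm", "payload": {
  "targets": "-0.4 -0.1 -0.8 0;0 0 -1 0;0 0 -1 0;0 0 -0.45 0;0 0 0 0;0 0 0 0"
}}

```text
time_s: 19.15
tcp_pos: [0.6577, 0.2768, 0.0133]
ee_rot: [[0.858, 0.134, -0.496], [0.146, -0.989, -0.016], [-0.492, -0.059, -0.868]]
wrist_force: [0.4, 0.3, 1.6]
gripper_width: 0.692
gripper_force: 0.0
```

>>> {"api": "move_arm", "payload": {
  "targets": "0 0 0 0;0 0 0 0;0 0 0 0;0 0 0 0",
  "gripper": 38
}}

```text
time_s: 19.48
tcp_pos: [0.6583, 0.2781, 0.0148]
ee_rot: [[0.859, 0.135, -0.493], [0.148, -0.989, -0.014], [-0.489, -0.061, -0.87]]
wrist_force: [1.1, -0.0, 1.5]
gripper_width: 0.5
gripper_force: 30.0
```

>>> {"api": "move_arm", "payload": {
  "targets": "-0.6 0 -0.05 0;-0.9 -0.2 0 0;-0.8 -0.6 0 0;-0.8 -0.8 0 -0.2;-0.7 -0.8 0 -0.2;-0.3 -0.9 0 -0.2;0 -0.9 0 -0.2;0 -0.9 0 -0.1;0 -0.9 0 0;0 -0.9 0 0"
}}

```text
time_s: 20.32
tcp_pos: [0.5556, 0.1056, 0.0145]
ee_rot: [[0.868, 0.058, -0.493], [0.081, -0.996, 0.026], [-0.49, -0.062, -0.87]]
wrist_force: [0.2, 4.6, 7.0]
gripper_width: 0.5
gripper_force: 30.1
```

```bash
python3 st.py
```

```text
20.3167 [0.5556 0.1056 0.0145] psi 3.3 z row [-0.49  -0.062 -0.87 ] [0.2 4.6 7. ] 30.06382428437064 43.47458935633289 [ 21.  43.   4. -12. -79.  79.]
```

>>> {"api": "move_arm", "payload": {
  "targets": "0 -0.9 0 0;0 -0.9 0 0;0 -0.9 0 0;0 -0.9 0 0;0 -0.9 0 0;-0.3 -0.9 0 0;-0.5 -0.6 0 0;-0.6 -0.15 0 0;0 0 0 0"
}}

```text
time_s: 21.07
tcp_pos: [0.5197, -0.0501, 0.0145]
ee_rot: [[0.868, 0.056, -0.493], [0.078, -0.997, 0.024], [-0.49, -0.059, -0.87]]
wrist_force: [-0.9, -2.7, 4.7]
gripper_width: 0.502
gripper_force: 30.1
```

```bash
python3 st.py
```

```text
21.0667 [ 0.5197 -0.0501  0.0145] psi 3.2 z row [-0.49  -0.059 -0.87 ] [-0.9 -2.7  4.7] 30.065754701897163 43.65317908770375 [  9.  40.  -4.  -6. -74.  88.]
```

>>> {"api": "move_arm", "payload": {
  "targets": "-0.5 0 0 0.1;-0.5 0 0 0;-0.3 0 0 0;-0.1 0 0 0;-0.1 0 0 0;-0.1 0 0 0;0 0 0 0"
}}

```text
time_s: 21.65
tcp_pos: [0.4848, -0.0484, 0.0144]
ee_rot: [[0.871, 0.069, -0.486], [0.089, -0.996, 0.018], [-0.483, -0.059, -0.874]]
wrist_force: [5.0, 0.6, 9.7]
gripper_width: 0.504
gripper_force: 30.2
```

```bash
python3 st.py
```

```text
21.65 [ 0.4848 -0.0484  0.0144] psi 4.0 z row [-0.483 -0.059 -0.874] [5.  0.6 9.7] 30.151819463189895 43.816815050348126 [ 10.  38. -10.  -6. -71.  89.]
```

>>> {"api": "move_arm", "payload": {
  "targets": "0 0 0 0;0 0 0 0;0 0 0 0;0.4 0 0 0;0.8 0 0 0;0.4 0 0.3 0;0 0 1 0;0.3 0 1 0;0.9 -0.2 1 0.9;0.9 -0.3 1 0.9",
  "gripper": 60
}}

```text
time_s: 22.48
tcp_pos: [0.5725, -0.0612, 0.1206]
ee_rot: [[0.841, 0.224, -0.493], [0.224, -0.973, -0.059], [-0.493, -0.061, -0.868]]
wrist_force: [0.4, -0.2, -0.7]
gripper_width: 0.686
gripper_force: 0.0
```

>>> {"api": "move_arm", "payload": {
  "targets": "0.9 -0.4 0 0.9;0.9 -0.4 0 0.9;0.9 -0.4 0 0.9;0.5 -0.1 0 0.9;0 0 0 0;0 0 0 0"
}}

```text
time_s: 22.98
tcp_pos: [0.6518, -0.093, 0.1181]
ee_rot: [[0.732, 0.509, -0.453], [0.469, -0.859, -0.206], [-0.494, -0.062, -0.868]]
wrist_force: [-0.1, 0.2, -0.2]
gripper_width: 0.686
gripper_force: 0.0
```

```bash
python3 st.py
python3 - <<'E'
from station import *
import pickle,cv2
s=sense();c=capture("wrist");c["s"]=s;pickle.dump(c,open("w3.pkl","wb"))
cv2.imwrite("pics/w3.png",cv2.resize(c["image"],None,fx=1.5625,fy=1.5625,interpolation=cv2.INTER_CUBIC))
E
```

```text
22.9833 [ 0.6518 -0.093   0.1181] psi 30.7 z row [-0.494 -0.062 -0.868] [-0.1  0.2 -0.2] 0.0 59.70919924317648 [  9.  44.  16.   7. -91. 110.]
```

View pics/w3.png

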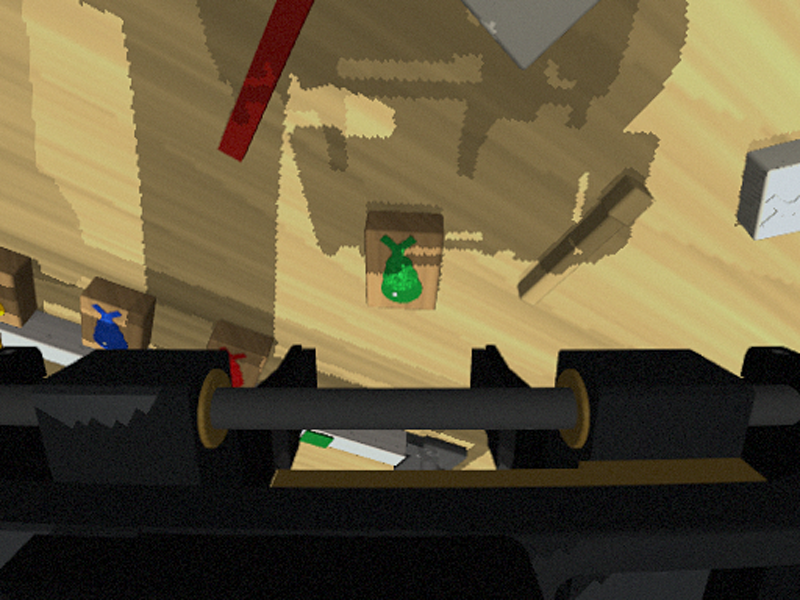

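Green is at (403,268), nearly aligned with the tool, and its tag is at (316,438). Red and blue sit at the fence on the left.

Run:
```python
from h import *
c=pickle.load(open("w3.pkl","rb"));T=wristT(c)
C,L,a=rect(on_z(c,from800([(366,230),(442,233),(436,311),(367,305)]),.022,T)[:,:2]);print(C,L,a,"tcp",C+.02*np.array([np.cos(np.radians(a)),np.sin(np.radians(a))]))
for k,uv,z in(("tagG",(316,438),.031),("blue outer L",(80,292),.022),("blue outer R",(155,295),.022),("red outer L",(207,344),.022),("red outer R",(272,355),.022),("offN",(520,296),.0)): print(k,on_z(c,from800([uv]),z,T)[0,:2].round(4))
```

```text
[ 0.6251 -0.1076] [41. 60. 44. 58.] 30.2 tcp [ 0.6423855 -0.0975396]
tagG [ 0.4271 -0.1404]
blue outer L [0.4914 0.0631]
blue outer R [0.5189 0.0174]
red outer L [ 0.4885 -0.0251]
red outer R [ 0.5046 -0.0695]
offN [ 0.6347 -0.1929]
```

>>> {"api": "move_arm", "payload": {
  "targets": "-0.4 -0.18 -0.8 -0.1;0 0 -1 0;0 0 -1 0;0 0 -1 0;0 0 -0.4 0;0 0 0 0;0 0 0 0"
}}

```text
time_s: 23.62
tcp_pos: [0.6426, -0.0982, 0.0151]
ee_rot: [[0.737, 0.503, -0.452], [0.464, -0.862, -0.203], [-0.492, -0.06, -0.869]]
wrist_force: [0.2, 0.0, 1.0]
gripper_width: 0.69
gripper_force: 0.0
```

>>> {"api": "move_arm", "payload": {
  "targets": "0 0 0 0;0 0 0 0;0 0 0 0;0 0 0 0",
  "gripper": 38
}}

```text
time_s: 23.95
tcp_pos: [0.6433, -0.0979, 0.0159]
ee_rot: [[0.738, 0.503, -0.45], [0.464, -0.862, -0.203], [-0.49, -0.059, -0.87]]
wrist_force: [0.9, 0.5, 1.8]
gripper_width: 0.497
gripper_force: 30.0
```

```bash
python3 st.py
```

```text
23.95 [ 0.6433 -0.0979  0.0159] psi 30.3 z row [-0.49  -0.059 -0.87 ] [0.9 0.5 1.8] 29.97329009551322 43.23646842375425 [  9.  49.  10.   8. -80. 109.]
```

>>> {"api": "move_arm", "payload": {
  "targets": "-0.4 -0.2 -0.1 -0.4;-0.7 -0.3 0 -0.8;-0.7 -0.3 0 -0.9;-0.7 -0.3 0 -0.9;-0.7 -0.3 0 -0.9;-0.7 -0.15 0 -0.9;-0.6 0 0 -0.5;0 0 0 0;0 0 0 0"
}}

```text
time_s: 24.7
tcp_pos: [0.5308, -0.1384, 0.0157]
ee_rot: [[0.868, 0.066, -0.493], [0.086, -0.996, 0.018], [-0.49, -0.058, -0.87]]
wrist_force: [0.0, -1.2, 11.1]
gripper_width: 0.499
gripper_force: 30.0
```

```bash
python3 st.py
```

```text
24.7 [ 0.5308 -0.1384  0.0157] psi 3.8 z row [-0.49  -0.058 -0.87 ] [ 0.  -1.2 11.1] 30.032809675612953 43.45426408727819 [  1.  42.  -2.  -2. -75.  94.]
```

>>> {"api": "move_arm", "payload": {
  "targets": "-0.5 0 0 0;-0.5 -0.03 0 0;-0.3 0 0 0;-0.2 0 0 0;-0.1 0 0 0;-0.1 0 0 0;-0.1 0 0 0;0 0 0 0"
}}

```text
time_s: 25.37
tcp_pos: [0.4908, -0.1384, 0.0157]
ee_rot: [[0.872, 0.07, -0.484], [0.089, -0.996, 0.016], [-0.481, -0.057, -0.875]]
wrist_force: [7.7, -0.1, 12.4]
gripper_width: 0.497
gripper_force: 30.1
```

```bash
python3 st.py
```

```text
25.3667 [ 0.4908 -0.1384  0.0157] psi 4.0 z row [-0.481 -0.057 -0.875] [ 7.7 -0.1 12.4] 30.109367029799614 43.22960512509597 [  1.  39.  -9.  -2. -71.  94.]
```

>>> {"api": "move_arm", "payload": {
  "targets": "0 0 0 0;0 0 0 0;0 0 0 0;0.4 0 0 0;0.8 0 0 0;0.6 0 0.3 0;0 0 1 0;0.3 0.5 1 0;0.5 0.8 1 0;0.5 0.9 1 0",
  "gripper": 60
}}

```text
time_s: 26.2
tcp_pos: [0.5618, -0.0827, 0.1199]
ee_rot: [[0.865, 0.063, -0.497], [0.085, -0.996, 0.021], [-0.494, -0.06, -0.867]]
wrist_force: [0.9, -0.1, -1.3]
gripper_width: 0.687
gripper_force: 0.0
```

>>> {"api": "move_arm", "payload": {
  "targets": "0.4 0.9 1 0;0 0.9 1 0;0 0.9 1 0;0 0.4 1 0;0 0 1 0;0 0 0 0;0 0 0 0"
}}

```text
time_s: 26.78
tcp_pos: [0.5728, -0.0047, 0.2454]
ee_rot: [[0.868, 0.066, -0.493], [0.087, -0.996, 0.02], [-0.489, -0.061, -0.87]]
wrist_force: [-0.7, 0.1, -0.7]
gripper_width: 0.691
gripper_force: 0.0
```

```bash
python3 st.py
python3 - <<'E'
from station import *
import pickle,cv2,numpy as np
s=sense();c=capture("wrist");c["s"]=s;pickle.dump(c,open("w4.pkl","wb"))
cv2.imwrite("pics/w4.png",cv2.resize(c["image"],None,fx=1.5625,fy=1.5625,interpolation=cv2.INTER_CUBIC))
E
```

```text
26.7833 [ 0.5728 -0.0047  0.2454] psi 3.8 z row [-0.489 -0.061 -0.87 ] [-0.7  0.1 -0.7] 0.0 60.077945865004146 [  12.   32.   18.   -7. -104.   83.]
```

View pics/w4.png

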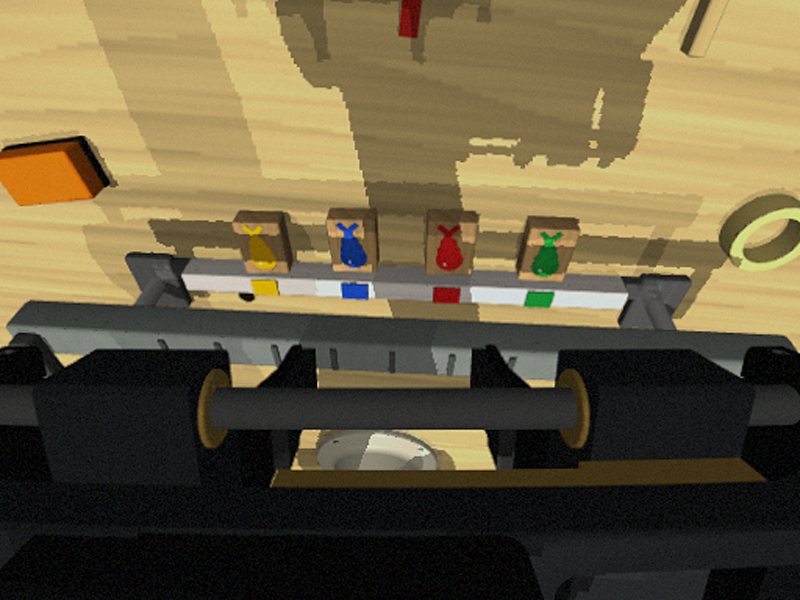

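Plaques sit in a row against the fence at yellow (263,245), blue (352,240), red (452,242) and green (548,248), each opposite its own tag. I'll check the numbers by colour.

Run:
```python
from h import *
c=pickle.load(open("w4.pkl","rb"));T=wristT(c)
hsv=cv2.cvtColor(c["image"],cv2.COLOR_BGR2HSV).astype(int)
t=np.radians(3.7);A=np.array([[np.cos(t),np.sin(t)],[-np.sin(t),np.cos(t)]])
def cen(u,v,rx,ry,h,z,axis=False):
    u,v=int(u*.64),int(v*.64);r=hsv[v-ry:v+ry+1,u-rx:u+rx+1];d=abs(r[...,0]-h);m=(np.minimum(d,180-d)<10)&(r[...,1]>140)
    y,x=np.nonzero(m);W=on_z(c,np.c_[x+u-rx,y+v-ry],z,T)[:,:2]@A.T
    out=[m.sum(),*W.mean(0).round(4)]
    if axis: w,V=np.linalg.eigh(np.cov(W.T));k=V[:,1];out.append(round(float(np.degrees(np.arctan(k[1]/k[0]))),1))
    return out
for n,p,g,h in(("Y",(263,245),(264,288),25),("B",(352,245),(355,291),115),("R",(451,247),(446,295),178),("G",(547,256),(539,299),65)):
    a=cen(*p,13,16,h,.022,True);b=cen(*g,13,7,h,.031);print(n,a,b,"dy mm",round((a[2]-b[2])*1000,1),"dx whale-tag",round((a[1]-b[1])*1000,1))
# edge corners of top faces (by eye) -> stand-axes x,y
for n,q in dict(Y=[(235,223),(284,223),(291,272),(242,274)],B=[(328,222),(377,220),(377,270),(330,271)],R=[(427,222),(476,222),(472,273),(426,273)],G=[(528,229),(577,231),(569,279),(521,278)]).items():
    W=on_z(c,from800(q),.022,T)[:,:2]@A.T;print(n,W.mean(0).round(4),rect(W)[1:])
```

```text
Y [np.int64(379), np.float64(0.4549), np.float64(0.0973), -4.9] [np.int64(169), np.float64(0.413), np.float64(0.0996)] dy mm -2.3 dx whale-tag 41.9
B [np.int64(292), np.float64(0.459), np.float64(0.0116), 7.0] [np.int64(144), np.float64(0.4136), np.float64(0.0104)] dy mm 1.2 dx whale-tag 45.4
R [np.int64(332), np.float64(0.4607), np.float64(-0.0777), 6.9] [np.int64(165), np.float64(0.4134), np.float64(-0.0789)] dy mm 1.2 dx whale-tag 47.3
G [np.int64(291), np.float64(0.4577), np.float64(-0.1671), 5.9] [np.int64(151), np.float64(0.4136), np.float64(-0.1684)] dy mm 1.3 dx whale-tag 44.1
Y [0.4539 0.0955] (array([45., 57., 51., 61.]), np.float64(-5.1))
B [0.4605 0.0099] (array([44., 57., 46., 57.]), np.float64(-2.5))
R [ 0.4627 -0.0789] (array([42., 58., 44., 58.]), np.float64(2.8))
G [ 0.4599 -0.1683] (array([42., 55., 45., 56.]), np.float64(6.6))
```

The lateral offsets are within about 2.5 mm. Blue, red and green read about 5 mm short of the fence, so the gripper body may have been touching the bar. I'll push all four home with the nearly shut fingertips, which keeps the body clear of the bar, starting with red.

>>> {"api": "move_arm", "payload": {
  "targets": "-0.2 -0.3 -0.6 0;-0.2 -0.3 -1 0;-0.2 -0.3 -1 0;-0.2 -0.3 -1 0;-0.2 -0.3 -1 0;-0.1 -0.1 -1 0;0 0 -1 0;0 0 -1 0;0 0 -1 0;0 0 -0.8 0",
  "gripper": 12
}}

```text
time_s: 27.67
tcp_pos: [0.5425, -0.0456, 0.006]
ee_rot: [[0.864, 0.064, -0.5], [0.085, -0.996, 0.02], [-0.497, -0.06, -0.866]]
wrist_force: [0.2, 0.6, 1.0]
gripper_width: 0.15
gripper_force: 1.0
```

>>> {"api": "move_arm", "payload": {
  "targets": "0 0 0 0;0 0 0 0"
}}

```text
time_s: 27.83
tcp_pos: [0.5432, -0.0455, 0.0072]
ee_rot: [[0.864, 0.064, -0.5], [0.086, -0.996, 0.02], [-0.496, -0.06, -0.866]]
wrist_force: [-0.4, -0.2, -0.0]
gripper_width: 0.138
gripper_force: 0.0
```

>>> {"api": "move_arm", "payload": {
  "targets": "-0.5 0 0.1 0;-0.5 0 0 0;-0.3 0 0 0;-0.2 0 0 0;0 0 0 0;0 0 0 0"
}}

```text
time_s: 28.33
tcp_pos: [0.5078, -0.0451, 0.012]
ee_rot: [[0.867, 0.066, -0.494], [0.087, -0.996, 0.02], [-0.491, -0.06, -0.869]]
wrist_force: [0.4, 0.1, 0.2]
gripper_width: 0.14
gripper_force: 0.0
```

>>> {"api": "move_arm", "payload": {
  "targets": "-0.1 0 0 0;-0.1 0 0 0;0 0 0 0"
}}

```text
time_s: 28.58
tcp_pos: [0.5024, -0.045, 0.0119]
ee_rot: [[0.867, 0.066, -0.495], [0.087, -0.996, 0.02], [-0.492, -0.06, -0.869]]
wrist_force: [-0.5, -0.4, 0.1]
gripper_width: 0.139
gripper_force: 0.0
```

>>> {"api": "move_arm", "payload": {
  "targets": "-0.1 0 0 0;-0.1 0 0 0;0 0 0 0"
}}

```text
time_s: 28.83
tcp_pos: [0.4971, -0.045, 0.012]
ee_rot: [[0.866, 0.066, -0.495], [0.087, -0.996, 0.02], [-0.492, -0.06, -0.869]]
wrist_force: [-0.3, -0.3, 0.1]
gripper_width: 0.141
gripper_force: 0.0
```

>>> {"api": "move_arm", "payload": {
  "targets": "-0.1 0 0 0;-0.1 0 0 0;0 0 0 0"
}}

```text
time_s: 29.08
tcp_pos: [0.4946, -0.0451, 0.0122]
ee_rot: [[0.869, 0.067, -0.49], [0.087, -0.996, 0.019], [-0.487, -0.059, -0.871]]
wrist_force: [4.1, -1.3, 0.3]
gripper_width: 0.136
gripper_force: 2.2
```

>>> {"api": "move_arm", "payload": {
  "targets": "-0.1 0 0 0;0 0 0 0;0 0 0 0"
}}

```text
time_s: 29.33
tcp_pos: [0.4944, -0.0451, 0.0123]
ee_rot: [[0.871, 0.068, -0.486], [0.088, -0.996, 0.019], [-0.483, -0.059, -0.874]]
wrist_force: [8.4, -1.9, -1.0]
gripper_width: 0.135
gripper_force: 3.9
```

```bash
python3 st.py
```

```text
29.3333 [ 0.4944 -0.0451  0.0123] psi 3.9 z row [-0.483 -0.059 -0.874] [ 8.4 -1.9 -1. ] 3.854517366271466 11.778673758973355 [ 10.  39.  -9.  -6. -71.  88.]
```

Solid contact at 8 N, and there is no vertical force this time. Green next.

>>> {"api": "move_arm", "payload": {
  "targets": "0.8 0 0 0;0.8 0 0 0;0.2 -0.9 0 0;0 -0.9 0 0;0 -0.9 0 0;0 -0.8 0 0;-0.5 -0.05 0 0;-0.4 0 0 0;0 0 0 0"
}}

```text
time_s: 30.08
tcp_pos: [0.5094, -0.134, 0.0119]
ee_rot: [[0.864, 0.063, -0.499], [0.085, -0.996, 0.022], [-0.496, -0.061, -0.866]]
wrist_force: [-0.2, 0.7, -0.5]
gripper_width: 0.139
gripper_force: 0.0
```

>>> {"api": "move_arm", "payload": {
  "targets": "-0.1 0 0 0;-0.1 0 0 0;0 0 0 0"
}}

```text
time_s: 30.33
tcp_pos: [0.5074, -0.1334, 0.012]
ee_rot: [[0.866, 0.066, -0.495], [0.087, -0.996, 0.02], [-0.492, -0.06, -0.869]]
wrist_force: [0.0, -0.0, 1.4]
gripper_width: 0.137
gripper_force: 0.0
```

>>> {"api": "move_arm", "payload": {
  "targets": "-0.1 0 0 0;-0.1 0 0 0;0 0 0 0"
}}

```text
time_s: 30.58
tcp_pos: [0.5023, -0.1335, 0.012]
ee_rot: [[0.866, 0.066, -0.495], [0.087, -0.996, 0.02], [-0.492, -0.06, -0.869]]
wrist_force: [-0.3, 0.1, 0.6]
gripper_width: 0.139
gripper_force: 0.0
```

>>> {"api": "move_arm", "payload": {
  "targets": "-0.1 0 0 0;-0.1 0 0 0;0 0 0 0"
}}

```text
time_s: 30.83
tcp_pos: [0.5001, -0.134, 0.0122]
ee_rot: [[0.87, 0.067, -0.489], [0.087, -0.996, 0.019], [-0.486, -0.059, -0.872]]
wrist_force: [4.7, 0.6, -0.2]
gripper_width: 0.142
gripper_force: 2.4
```

>>> {"api": "move_arm", "payload": {
  "targets": "-0.1 0 0 0;0 0 0 0;0 0 0 0"
}}

```text
time_s: 31.08
tcp_pos: [0.4999, -0.134, 0.0123]
ee_rot: [[0.872, 0.068, -0.485], [0.088, -0.996, 0.018], [-0.482, -0.058, -0.874]]
wrist_force: [8.9, -0.3, -0.1]
gripper_width: 0.139
gripper_force: 4.1
```

>>> {"api": "move_arm", "payload": {
  "targets": "0.8 0 0 0;0.8 0 0 0;0 0.9 0 0;0 0.9 0 0;0 0.9 0 0;0 0.9 0 0;0 0.9 0 0;0 0.9 0 0;0 0.9 0 0;0 0.8 0 0"
}}

```text
time_s: 31.92
tcp_pos: [0.5339, 0.0449, 0.0119]
ee_rot: [[0.865, 0.066, -0.497], [0.087, -0.996, 0.02], [-0.494, -0.06, -0.867]]
wrist_force: [0.7, -0.3, 0.8]
gripper_width: 0.137
gripper_force: 0.0
```

>>> {"api": "move_arm", "payload": {
  "targets": "-0.6 0 0 0;-0.6 0 0 0;-0.2 0 0 0;-0.1 0 0 0;0 0 0 0"
}}

```text
time_s: 32.33
tcp_pos: [0.4973, 0.0435, 0.0121]
ee_rot: [[0.866, 0.065, -0.495], [0.087, -0.996, 0.02], [-0.492, -0.06, -0.868]]
wrist_force: [-0.1, -0.4, 0.6]
gripper_width: 0.133
gripper_force: 0.0
```

>>> {"api": "move_arm", "payload": {
  "targets": "-0.1 0 0 0;-0.1 0 0 0;0 0 0 0"
}}

```text
time_s: 32.58
tcp_pos: [0.4927, 0.0436, 0.012]
ee_rot: [[0.867, 0.065, -0.495], [0.086, -0.996, 0.02], [-0.491, -0.06, -0.869]]
wrist_force: [-0.1, -0.6, 0.3]
gripper_width: 0.14
gripper_force: 0.1
```

>>> {"api": "move_arm", "payload": {
  "targets": "-0.1 0 0 0;-0.1 0 0 0;0 0 0 0"
}}

```text
time_s: 32.83
tcp_pos: [0.4892, 0.0437, 0.0121]
ee_rot: [[0.869, 0.066, -0.491], [0.087, -0.996, 0.02], [-0.488, -0.06, -0.871]]
wrist_force: [3.7, -0.9, -1.5]
gripper_width: 0.136
gripper_force: 1.8
```

>>> {"api": "move_arm", "payload": {
  "targets": "-0.1 0 0 0;0 0 0 0;0.8 0 0 0;0.7 0 0 0;0 0.9 0 0;0 0.9 0 0;0 0.9 0 0;0 0.9 0 0;-0.6 0 0 0;-0.5 0 0 0"
}}

```text
time_s: 33.67
tcp_pos: [0.4937, 0.135, 0.0115]
ee_rot: [[0.865, 0.067, -0.497], [0.088, -0.996, 0.019], [-0.494, -0.06, -0.868]]
wrist_force: [0.6, 0.1, 0.1]
gripper_width: 0.137
gripper_force: 0.0
```

>>> {"api": "move_arm", "payload": {
  "targets": "-0.1 0 0 0;-0.1 0 0 0;0 0 0 0"
}}

```text
time_s: 33.92
tcp_pos: [0.4898, 0.1336, 0.0121]
ee_rot: [[0.866, 0.065, -0.495], [0.087, -0.996, 0.02], [-0.492, -0.06, -0.868]]
wrist_force: [0.8, -0.8, -0.4]
gripper_width: 0.137
gripper_force: 0.0
```

>>> {"api": "move_arm", "payload": {
  "targets": "-0.1 0 0 0;-0.1 0 0 0;0 0 0 0"
}}

```text
time_s: 34.17
tcp_pos: [0.4849, 0.1335, 0.0119]
ee_rot: [[0.866, 0.065, -0.495], [0.086, -0.996, 0.02], [-0.492, -0.06, -0.869]]
wrist_force: [0.2, -0.6, -0.5]
gripper_width: 0.139
gripper_force: 0.0
```

>>> {"api": "move_arm", "payload": {
  "targets": "-0.1 0 0 0;0 0 0 0;0 0 0 0"
}}

```text
time_s: 34.42
tcp_pos: [0.4838, 0.1337, 0.0121]
ee_rot: [[0.868, 0.066, -0.492], [0.087, -0.996, 0.02], [-0.489, -0.06, -0.87]]
wrist_force: [3.1, -1.1, -0.3]
gripper_width: 0.136
gripper_force: 1.5
```

All four bottomed out on one straight line matching the fence slope. I'll withdraw and repeat the numeric check.

>>> {"api": "move_arm", "payload": {
  "targets": "0.8 0 0 0;0.9 0 0 0;0.4 0 0.3 0;0 -0.7 1 0;0 -0.9 1 0;0.4 -0.9 1 0;0.4 -0.9 1 0;0.4 -0.9 1 0;0.2 -0.9 1 0;0 -0.4 1 0"
}}

```text
time_s: 35.25
tcp_pos: [0.5699, -0.0087, 0.1952]
ee_rot: [[0.866, 0.063, -0.497], [0.084, -0.996, 0.021], [-0.493, -0.06, -0.868]]
wrist_force: [-0.4, 0.2, 0.3]
gripper_width: 0.136
gripper_force: 0.0
```

>>> {"api": "move_arm", "payload": {
  "targets": "0 0 1 0;0 0 1 0;0 0 0 0;0 0 0 0"
}}

```text
time_s: 35.58
tcp_pos: [0.5702, -0.0061, 0.2458]
ee_rot: [[0.868, 0.065, -0.493], [0.087, -0.996, 0.021], [-0.489, -0.061, -0.87]]
wrist_force: [-0.8, 1.2, -1.0]
gripper_width: 0.139
gripper_force: 0.0
```

```bash
python3 st.py
python3 - <<'E'
from station import *
from h import *
s=sense();c=capture("wrist");c["s"]=s;T=wristT(c)
hsv=cv2.cvtColor(c["image"],cv2.COLOR_BGR2HSV).astype(int)
K=np.array([[c["fx"],0,c["cx"]],[0,c["fy"],c["cy"]],[0,0,1]])
t=np.radians(3.7);A=np.array([[np.cos(t),np.sin(t)],[-np.sin(t),np.cos(t)]])
def proj(xs,ys,z):
    w=np.array([*(A.T@[xs,ys]),z,1]);q=np.linalg.inv(T)@w
    return cv2.projectPoints(np.array([[q[0],-q[1],-q[2]]]),np.zeros(3),np.zeros(3),K,c["D"])[0].ravel()
def cen(p,rx,ry,h,z):
    u,v=p.astype(int);r=hsv[v-ry:v+ry+1,u-rx:u+rx+1];d=abs(r[...,0]-h);m=(np.minimum(d,180-d)<(4 if h==27 else 10))&(r[...,1]>(200 if h==27 else 140))
    y,x=np.nonzero(m);W=on_z(c,np.c_[x+u-rx,y+v-ry],z,T)[:,:2]@A.T
    w,V=np.linalg.eigh(np.cov(W.T));k=V[:,1];return m.sum(),W.mean(0),np.degrees(np.arctan(k[1]/k[0]))
for n,y,h in(("Y",.0996,27),("B",.0104,115),("R",-.0789,178),("G",-.1684,65)):
    a=cen(proj(.458,y,.022),13,14,h,.022);b=cen(proj(.4135,y,.031),12,6,h,.031);print(n,a[0],b[0],"dx,dy mm",((a[1]-b[1])*1000).round(1),"axis",a[2].round(1))
E
```

```text
35.5833 [ 0.5702 -0.0061  0.2458] psi 3.8 z row [-0.489 -0.061 -0.87 ] [-0.8  1.2 -1. ] 0.0 12.076597406089329 [  12.   32.   17.   -7. -104.   83.]
Y 83 132 dx,dy mm [41.2 -1. ] axis 7.0
B 279 153 dx,dy mm [39.1  2.5] axis 6.1
R 312 161 dx,dy mm [40.   2.7] axis 6.6
G 277 155 dx,dy mm [39.4  0.9] axis 6.9
```

```bash
python3 -c "
from station import *
print(finish_job())"
```

```text
the job is handed in; nothing more can be done
None
```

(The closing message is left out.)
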